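# Hang the plug gauge on the bench's snap hook

## Robot

A 6-joint arm with a two-finger parallel gripper is mounted at the origin on the work surface. World frame = base frame: x ahead of the robot, y to its left, z up, the work surface at z = 0. Lengths are in mm, angles in degrees, forces in N, time in s.
With the tool pointing down it reaches from about 350 to 850 mm from the base axis. Payload 8.1 kg.
Tool frame: the origin (TCP) lies at the very end of the fingers, on their centre line; the grasp point (between the pads) lies 19 mm behind it; z points along the fingers, y is the line along which they close (so a half turn about z gives the same grasp; the last joint's range is limited). The gripper opens to 85 mm and grips with 20 to 120 N. Pads are 22 mm wide; open, the fingers measure 114 mm over their backs; the gripper's body (76 mm by 85 mm) begins 54 mm behind the grasp point. The pads swing forward as they close: fully open they stand 13 mm farther back than shut.
Start: joints at [-79.779, 7.471, 85.268, -0, 87.261, -4.893], TCP at [156.471, -579.243, 231.292] pointing down, gripper open.
Joint ranges: [-169.43, 169.43], [-51.17, 129.36], [1.28, 143.12], [-76.62, 256.62], [0, 156.53], [-152.29, 152.29]. Speed limits (degrees/s): [136.94, 136.94, 159.86, 180, 180, 180].

## Interface

Orientations are given as [roll, pitch, yaw] about the fixed x, y, z axes, in that order (R = Rz(yaw) Ry(pitch) Rx(roll)).
In Python, from bench import * gives the robot as it stands.
- The arm moves only by the tool play_rows, never from a script. Its argument "increments" is a list of rows, each a list of 3 entries, a list of its own where there are three numbers: the gripper's target within -1 to 1 (fully open at 1, half-way at 0, shut at -1), then the shift along the tool's x, y, z in mm, then the turn about the tool's z in rad. A call has 1 to 12 rows; each row shifts and turns the commanded pose from where the row before left it, along the tool's axes as they then stand; what a row does not reach is not made up. A row lasts 1/12 s, in which the tool goes at most 41.7 mm and 7.16 degrees, less where a joint would pass 70% of its speed; a pose out of reach is approached as far as the arm can. A call is refused whole if a number of a shift passes 41.7 or a number of a turn 0.125, either way. A call with a gripper value outside its range is refused whole. The fingers move at their own pace and stop on an object; "force" is the grip in N (left out, the last holds). Time passes only in rows, so rows that do not move let the fingers close. It gives the time, the measured TCP pose, the force, the opening and the grip force at its end, in the units of the state.
- sense(): the state, without advancing time (a new reading comes with each control period).
- snapshot(name): name is "scene" or "top"; returns a dict with "color" (400x640x3 uint8, red, green, blue), "intrinsics" (3x3 intrinsics, pixels), "k1" (the pictures are not rectified: a ray, as slopes to the right and down, at radius r is drawn at 1 + k1 r^2 times it, then the intrinsics apply), "world_from_camera" (4x4, takes a point from camera to world coordinates). Camera axes: x right, y down, z forward; pixel columns grow to the right and rows downward; lengths in mm; the calibration is good to about 2 mm. A picture is of the moment at which its call begins. There is no depth.
- hand_in(): hands the job in; it is judged then, once.
Trained networks look in a picture, given as the dict that the camera call returned (one of the last four; its "shot" number tells which), for a name from the list of things; names that differ only in an ending like _2 or _b are one class to them, and where a whole thing is asked for, a point or a joint stands for the part that bears it (a point fixed in the world has none). Each returns a list of dicts, best first, with "p" (0 to 1); they miss things now and then, are a little off and sometimes report something else, mostly with a low value. They report only what shows in the picture. A call takes as long as a camera call.
- find_in(query, picture): "xyz" ([x, y, z] in mm, in the coordinates of the camera as it stood for that picture, good to about 4 mm: the middle of the surface that is visible of it).
- regions_of(query, picture): "mask" (400x640 bool, what is visible of it).
- pinpoint(query, picture): "xyz" ([x, y, z] in mm, in the coordinates of the camera as it stood for that picture, good to about 4 mm: a listed point, or the origin of a listed thing).
The state is a dict: "time": time; "joint_pos": joint angles; "qd": joint speeds; "joint_efforts": joint torques, N m; "tool_pos": TCP position; "tcp_rot": TCP orientation; "ft_force": force on the tool from outside, world axes, zero at the start; "wrist_torque": the same for the moment, N m; "finger_gap": finger opening in mm; "grip_force": force on a finger pad.
Only numpy, scipy, OpenCV 4.12 (cv2) and the standard library are available. Lean on these libraries where they do the work, as an engineer would, in place of code of your own. Each camera call takes 0.05 s, during which the arm holds its last target. There are 200 camera calls.

## Task

Pick up the plug gauge that has a hanging eye and hang it on the snap hook of the bench stand: push its eye against the sprung gate until the eye has passed inside, let the gate snap shut behind it, and let go so that the gauge hangs still. Push gently: the spring-mounted hook must not be driven hard against its stops with the gauge, and leave the other things on the bench where they are.

Things in the scene. Friction and masses are not known exactly. Their poses are not given: they have to be found in the camera images.
- gauge_center (a point): Centre of the loose plug gauge's square aluminium handle (80 x 22 x 22 mm, lying on the bench, centre 11 mm up); grasp across it. x runs along the gauge to its eye, z is up as it lies. Steel plug ends 75 mm off at -x; at +x a thin neck, then the flat eye, ending 78 mm off. About 130 g. The similar gauge with plugs at both ends and no eye is not wanted.
- gauge_eye (a point): Centre of the hole in the gauge's eye, 64 mm along +x from the handle's centre, same axes. The eye is a rounded rectangular loop of 5 mm round steel bar lying in the gauge's x-y plane: hole 18 mm along x, 16 mm along y; its far bar is centred 11.5 mm further along +x, its near bar 11.5 mm along -x.
- stand: Fixed steel stand that carries the snap hook and gate. Base plate 140 x 110 x 12 mm, origin at the centre of its underside; z up, x points away from the hook's mouth, so an eye is pushed in along +x. Post at x +50, y +42 mm, 227 mm tall.
- hook_ref (a point): Fixed mark on the stand, 60 mm in front (-x) of its origin, 210 mm up, same axes: top of the hook's nose with its carriage fully back. The carriage is clamped 0 to 35 mm further forward (-x); this is NOT reported: find it by touch or sight. Hook: 6 mm round steel in the x-z plane; nose upright in front, spine 26 mm behind it, rising to a bent top 52 mm above the nose tip.
- mouth_ref (a point): Fixed mark 8 mm above hook_ref: height at which to push. The whole hook yields backwards (+x) on a spring, 800 N/m, 8 mm at most (about 6.5 N), then is rigid. Pushed here, the gate gives from about 2.5 N and is on its stop at about 4.3 N, 7 mm deeper; the pushing bar is then clear inside the nose. 5 to 7 N is right, over 18 N too much.
- bend_ref (a point): Fixed mark 25 mm below hook_ref and 13 mm behind it: inside bottom of the hook's bend, carriage fully back. A bar pushed in at mouth_ref height and lowered 24 mm, still held back, frees the gate, which snaps shut above it. A gauge then let go tips down and hangs here by the far bar of its eye, steadied by a rubber rest (40 x 50 mm) 75 to 125 mm below the nose tip, 24 mm behind it.
- gate (a joint): Angle of the gate in rad: 0 shut, 0.24 fully open. A 5 mm bar closing the mouth above the nose: hinged 38 mm above the nose tip, reaching 3 to 5 mm below it just inside the nose, front face 3 to 4 mm behind the nose's centre line. Sprung shut; opens only inwards (+x).

How it is judged:
By the outcome, as a careful person would: the job done as asked, in the order asked, and still so for the second after the job is handed in, with the robot touching nothing.
It also fails if it takes over 58 s, if anything falls off the work surface, if the arm or the gripper's body presses on something with over 40 N, if the wrist force passes 120 N, or if a joint passes its speed limit or range.

## Working session

There is one attempt and no reset: what is moved stays moved. The work goes in short steps, Python scripts to look and compute and a tool call to move; the robot and the scene stay as the last step left them, time stands still between calls to the robot, and variables do not carry over. Pictures are saved under pics/ and viewed, at most 10 in all, crops included, and the job is handed in when it is done.

Besides the shell and the picture viewer there is one more tool, called after "Request:" as a command line: name --argument value ..., lists and objects as JSON in quotes. play_rows: Moves the arm, as the interface text tells. Its arguments: {"type":"object","properties":{"increments":{"type":"array","items":{"type":"array"}},"force":{"type":"number"}},"required":["increments"]}

```bash
mkdir -p pics; cat > h.py <<'E'
from bench import *
import numpy as np, cv2
def W(s,p):
    T=np.array(s["world_from_camera"]);return (T[:3,:3]@np.array(p)+T[:3,3]).round(1)
def px(s,p):
    T=np.linalg.inv(np.array(s["world_from_camera"]));q=T[:3,:3]@np.array(p,float)+T[:3,3]
    a=q[:2]/q[2];a=a*(1+s["k1"]*(a@a));K=np.array(s["intrinsics"]);return (K[:2,:2]@a+K[:2,2]).round(1)
def ray(s,u,v):
    K=np.array(s["intrinsics"]);d=(np.linalg.inv(K)@[u,v,1])[:2];a=d.copy()
    for _ in range(20):a=d/(1+s["k1"]*(a@a))
    T=np.array(s["world_from_camera"]);return T[:3,3],T[:3,:3]@np.array([a[0],a[1],1])
def onz(s,u,v,z):
    o,d=ray(s,u,v);return (o+d*(z-o[2])/d[2]).round(1)
def save(s,n,crop=None,k=1):
    im=s["color"][:,:,::-1]
    if crop: im=im[crop[1]:crop[3],crop[0]:crop[2]]
    cv2.imwrite("pics/"+n,cv2.resize(im,None,fx=k,fy=k,interpolation=cv2.INTER_CUBIC))
E
python3 - <<'E'
from h import *
for n in("scene","top"):
    s=snapshot(n);save(s,n+"0.png");print(n,s["intrinsics"],s["k1"],s["world_from_camera"])
    for q in("gauge_center","gauge_eye","stand","hook_ref","mouth_ref","bend_ref","gate"):
        try:print(q,[(W(s,r["xyz"]).tolist(),round(r["p"],2),px(s,W(s,r["xyz"])).tolist()) for r in pinpoint(q,s)[:3]])
        except Exception as e:print(q,e)
print(sense())
E
```

```text
scene [[409.65403966   0.         313.55512973]
 [  0.         409.65403966 198.88381652]
 [  0.           0.           1.        ]] 0.0024789168420290973 [[-4.84790950e-03  8.00031472e-01 -5.99938448e-01  1.05030031e+03]
 [ 9.99903202e-01 -3.94615534e-03 -1.33421832e-02  9.95201836e+00]
 [-1.30416168e-02 -5.99945057e-01 -7.99934901e-01  8.49803424e+02]
 [ 0.00000000e+00  0.00000000e+00  0.00000000e+00  1.00000000e+00]]
gauge_center [([432.8, 247.1, 12.8], 0.65, [412.8, 201.7])]
gauge_eye [([485.5, 280.5, 8.2], 0.63, [429.0, 220.0])]
stand [([684.2, 47.7, -2.3], 0.88, [336.6, 298.1])]
hook_ref [([626.2, 65.0, 209.0], 0.59, [348.5, 222.9])]
mouth_ref [([623.5, 66.4, 220.4], 0.89, [349.6, 218.3]), ([625.7, 65.0, 206.2], 0.74, [348.5, 223.5])]
bend_ref [([433.0, 250.6, 12.3], 0.73, [414.1, 201.9]), ([641.6, 61.9, 190.1], 0.57, [346.7, 235.3])]
gate it knows: bend_ref, gauge_center, gauge_eye, hook_ref, mouth_ref, stand
top [[391.78087109   0.         318.29738217]
 [  0.         391.78087109 198.57833991]
 [  0.           0.           1.        ]] 0.01272367411242195 [[-1.48536840e-02 -
[... 612 characters left out ...]
, stand
{'time': 0.7, 'joint_pos': array([-7.97779606e+01,  7.46896870e+00,  8.52647188e+01,  2.79176102e-03,
        8.72610098e+01, -4.89368622e+00]), 'qd': array([ 0.05355235, -0.06582646,  0.04211573, -0.04882443, -0.04679249,
        0.01913016]), 'joint_efforts': array([ 4.25470600e-03, -5.69140470e+01, -5.00743783e+01,  4.62580756e-04,
        1.43623485e-03, -1.66494419e-05]), 'tool_pos': array([ 156.50036161, -579.26646034,  231.34471984]), 'tcp_rot': array([ 1.79994479e+02, -2.32606514e-03,  1.51155924e+01]), 'ft_force': array([ 0.23153032, -0.26809848, -0.29057332]), 'wrist_torque': array([ 0.00576937,  0.05540535, -0.00364424]), 'grip_force': 0.0, 'finger_gap': 85.18344285340224}
```

View pics/scene0.png

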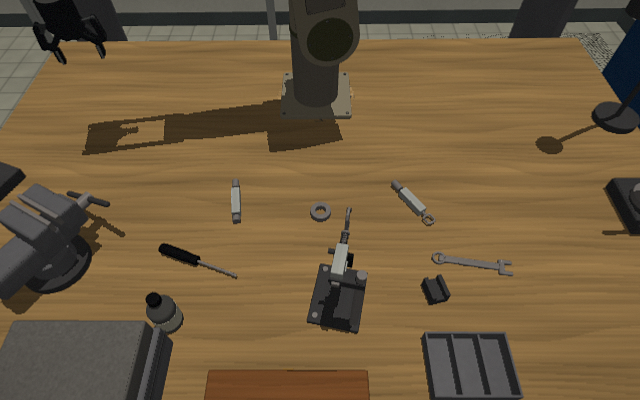

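View pics/top0.png

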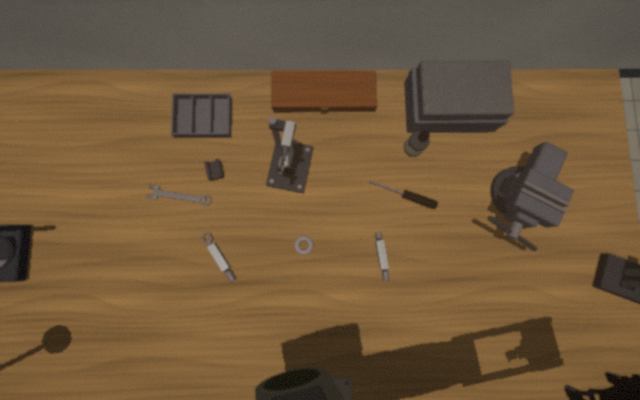

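The scene picture shows the eye gauge at about (412,203) with its eye at (429,219), and the stand base around (337,298) with the hook near (347,215). The double-plug gauge without an eye is at (236,201). I'll look closer at the gauge and hook.

```bash
python3 - <<'E'
from h import *
a=snapshot("scene");b=snapshot("top")
A=cv2.resize(a["color"][170:340,290:460],(600,600),interpolation=cv2.INTER_CUBIC)
cv2.imwrite("pics/c1.png",A[:,:,::-1])
B=cv2.resize(b["color"][110:290,180:330],(500,600),interpolation=cv2.INTER_CUBIC)
cv2.imwrite("pics/c2.png",B[:,:,::-1])
for s in(a,b):
    for q in("gauge_center","stand"):
        m=regions_of(q,s)[0];M=m["mask"].astype(np.uint8)
        c=max(cv2.findContours(M,0,2)[0],key=cv2.contourArea)
        print(q,m["p"],cv2.minAreaRect(c))
        if q[0]=="g":
            P=np.array([onz(s,u,v,11)[:2] for v,u in np.argwhere(M)]);mu=P.mean(0);ev=np.linalg.svd(P-mu,full_matrices=False)[2][0]
            t=(P-mu)@ev;print(mu,ev,np.degrees(np.arctan2(ev[1],ev[0])),t.min(),t.max(),mu+ev*t.min(),mu+ev*t.max())
E
```

```text
gauge_center 0.75 ((409.00006103515625, 199.00003051757812), (49.497474670410156, 12.727920532226562), 45.0)
[423.83251534 242.55746421] [0.8599306  0.51041097] 30.691208287522567 -73.8410216104077 79.74651479440367 [360.33436122 204.86819657] [492.40898376 283.26096038]
stand 0.98 ((344.3316650390625, 267.78533935546875), (52.80133056640625, 121.24748992919922), 12.094757080078125)
gauge_center 0.81 ((218.12869262695312, 256.23382568359375), (55.44392776489258, 9.935402870178223), 57.80426788330078)
[427.55230024 244.38498789] [-0.8445539  -0.53547055] -147.62417131946327 -80.31560227898865 72.32366670699348 [495.38315531 287.39162773] [366.47106553 205.6577942 ]
stand 0.59 ((289.8570556640625, 154.61007690429688), (46.02445602416992, 76.13941955566406), 1.8778773546218872)
```

View pics/c1.png

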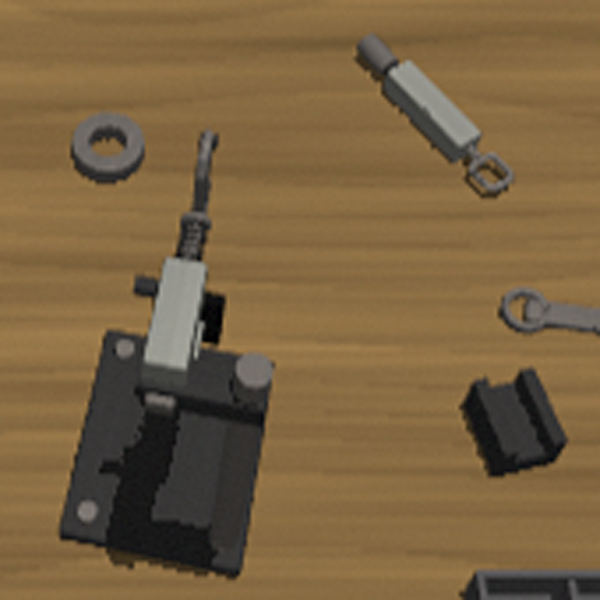

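View pics/c2.png

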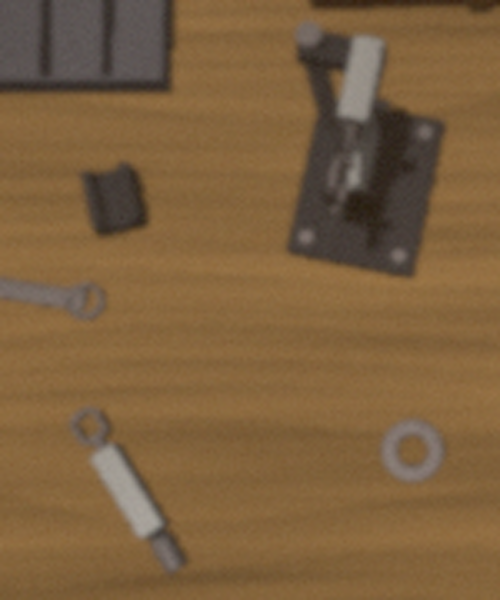

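```bash
python3 - <<'E'
from h import *
a=snapshot("scene");b=snapshot("top")
c1=lambda u,v:(290+u/3.5294,170+v/3.5294);c2=lambda u,v:(180+u/3.3333,110+v/3.3333)
print("gauge scene c",onz(a,*c1(434,110),22),"eye",onz(a,*c1(489,174),11),"far",onz(a,*c1(510,187),11),"plug",onz(a,*c1(365,46),11))
print("gauge top c",onz(b,*c2(127,491),22),"eye",onz(b,*c2(90,427),11),"plug",onz(b,*c2(178,568),11))
print("base scene",[onz(a,*c1(*p),12)[:2].tolist() for p in((108,332),(273,355),(241,568),(62,533))])
print("base top",[onz(b,*c2(*p),12)[:2].tolist() for p in((318,102),(442,122),(412,273),(290,250))])
# candidate model
for yaw in(-11,-13.5):
  y=np.radians(yaw);x=np.array([np.cos(y),np.sin(y),0]);o=np.array([682,50,0.])
  for c in(0,20,35):
    for nm,dx,z in(("nose",-60-c,210),("top",-34-c,262),("hinge",-56-c,248)):
      P=o+x*dx+[0,0,z];print(yaw,c,nm,P.round(),((px(a,P)-[290,170])*3.5294).round(),((px(b,P)-[180,110])*3.333).round())
E
```

```text
gauge scene c [437.8 245.3  22. ] eye [485.3 278.7  11. ] far [496.2 291.4  11. ] plug [370.2 205.6  11. ]
gauge top c [427.5 244.   22. ] eye [480.1 277.9  11. ] plug [364.9 203.9  11. ]
base scene [[608.1, 13.0], [624.7, 118.3], [761.7, 89.6], [740.9, -15.0]]
base top [[755.5, 90.7], [737.1, -15.5], [605.9, 11.5], [626.6, 114.2]]
-11 0 nose [623.  61. 210.] [200. 181.] [337. 203.]
-11 0 top [649.  56. 262.] [197. 165.] [340. 148.]
-11 0 hinge [627.  61. 248.] [203. 146.] [335. 185.]
-11 20 nose [603.  65. 210.] [205. 150.] [332. 231.]
-11 20 top [629.  60. 262.] [203. 133.] [334. 177.]
-11 20 hinge [607.  65. 248.] [208. 114.] [329. 214.]
-11 35 nose [589.  68. 210.] [209. 128.] [328. 252.]
-11 35 top [614.  63. 262.] [208. 109.] [330. 199.]
-11 35 hinge [593.  67. 248.] [212.  92.] [325. 236.]
-13.5 0 nose [624.  64. 210.] [205. 182.] [334. 202.]
-13.5 0 top [649.  58. 262.] [200. 166.] [338. 148.]
-13.5 0 hinge [628.  63. 248.] [207. 146.] [331. 184.]
-13.5 20 nose [604.  69. 210.] [212. 151.] [327. 230.]
-13.5 20 top [629.  63. 262.] [208. 133.] [330. 177.]
-13.5 20 hinge [608.  68. 248.] [215. 116.] [324. 213.]
-13.5 35 nose [590.  72. 210.] [217. 130.] [322. 251.]
-13.5 35 top [615.  66. 262.] [214. 110.] [325. 198.]
-13.5 35 hinge [594.  71. 248.] [220.  93.] [319. 235.]
```

The crops show the eye gauge with its eye toward +x,+y at a yaw of about 32.5°, centre near (430,244.5). The stand has a yaw of about -11.5° and the hook points at the robot, with the nose near (617,64), which puts the carriage roughly 7 mm forward. I'll move over the gauge now.

Request:
play_rows --increments '[[1,[30.3,-24.5,0],0],[1,[30.3,-24.5,0],0],[1,[30.3,-24.5,0],0],[1,[30.3,-24.5,0],0],[1,[30.3,-24.5,0],0],[1,[30.3,-24.5,0],0],[1,[30.3,-24.5,0],0],[1,[30.3,-24.5,0],0],[1,[30.3,-24.5,0],0],[1,[30.3,-24.5,0],0],[1,[30.3,-24.5,0],0],[1,[30.3,-24.5,0],0]]'

```text
time: 2.1
tool_pos: [431.7, -198.9, 231.7]
tcp_rot: [180.0, -0.0, 15.1]
ft_force: [0.4, -1.1, 1.1]
finger_gap: 85.1
grip_force: 0.0
```

Request:
play_rows --increments '[[1,[9.6,-35.8,9],0],[1,[9.6,-35.8,9],0],[1,[9.6,-35.8,9],0],[1,[9.6,-35.8,9],0],[1,[9.6,-35.8,9],0],[1,[9.6,-35.8,9],0],[1,[9.6,-35.8,9],0],[1,[9.6,-35.8,9],0],[1,[9.6,-35.8,9],0],[1,[9.6,-35.8,9],-0.1],[1,[9.6,-35.8,9],-0.1],[1,[9.6,-35.8,9],-0.104]]'

```text
time: 3.1
tool_pos: [419.0, 245.3, 123.2]
tcp_rot: [180.0, -0.1, 32.8]
ft_force: [0.6, 0.6, 1.3]
finger_gap: 85.6
grip_force: 0.0
```

```bash
python3 - <<'E'
from h import *
a=snapshot("scene");b=snapshot("top");s=sense();print(s["time"],s["tool_pos"].round(1),s["tcp_rot"].round(1))
A=cv2.resize(a["color"][140:260,350:470],(400,400),interpolation=cv2.INTER_CUBIC)
B=cv2.resize(b["color"][200:320,160:280],(400,400),interpolation=cv2.INTER_CUBIC)
cv2.imwrite("pics/d.png",np.hstack([A,B])[:,:,::-1])
E
```

```text
3.2 [416.6 247.4 121.8] [-1.799e+02  1.000e-01  3.310e+01]
```

View pics/d.png

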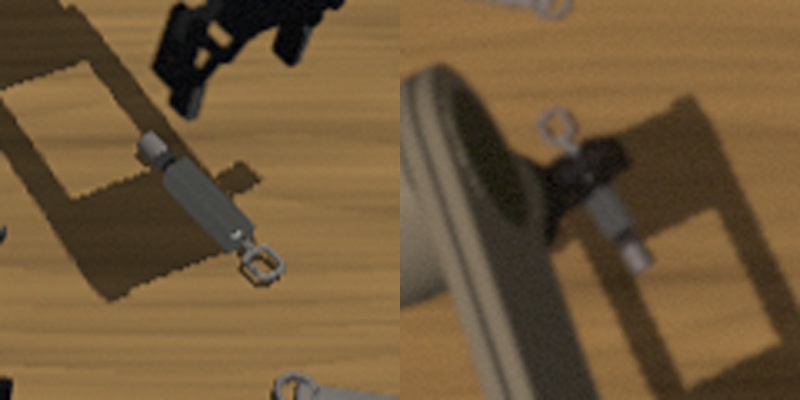

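The left half of the picture shows the gauge at about (215,205) in that crop, unmoved, with the gripper above and in front of it. The right half agrees, so I'm going down to grasp.

Request:
play_rows --increments '[[1,[9.6,9.7,20],0.01],[1,[0,0,25],0],[1,[0,0,25],0],[1,[0,0,22],0],[1,[0,0,14],0],[1,[0,0,8],0],[1,[0,0,3],0],[1,[0,0,0],0],[1,[0,0,0],0]]'

```text
time: 3.95
tool_pos: [433.2, 240.4, 7.4]
tcp_rot: [180.0, -0.1, 31.9]
ft_force: [-0.9, 0.6, 0.4]
finger_gap: 85.4
grip_force: 0.0
```

Request:
play_rows --force 70 --increments '[[-1,[0,0,0],0],[-1,[0,0,0],0],[-1,[0,0,0],0],[-1,[0,0,0],0],[-1,[0,0,0],0],[-1,[0,0,0],0],[-1,[0,0,0],0],[-1,[0,0,0],0],[-1,[0,0,0],0],[-1,[0,0,0],0]]'

```text
time: 4.78
tool_pos: [432.7, 240.5, 6.9]
tcp_rot: [180.0, -0.1, 32.0]
ft_force: [-1.3, 0.4, 5.3]
finger_gap: 19.7
grip_force: 69.5
```

Request:
play_rows --increments '[[-1,[0,0,-10],0],[-1,[0,0,-20],0],[-1,[0,0,-30],0],[-1,[0,0,-30],0],[-1,[0,0,-30],0],[-1,[0,0,-30],0],[-1,[0,0,-30],0],[-1,[0,0,-30],0],[-1,[0,0,-20],0],[-1,[0,0,0],0],[-1,[0,0,0],0]]'

```text
time: 5.7
tool_pos: [432.9, 240.4, 237.7]
tcp_rot: [180.0, -0.2, 32.0]
ft_force: [-0.8, -0.6, -2.4]
finger_gap: 20.3
grip_force: 68.6
```

```bash
python3 - <<'E'
from h import *
a=snapshot("scene");b=snapshot("top");s=sense();print({k:np.round(s[k],2).tolist() for k in("time","tool_pos","tcp_rot","finger_gap","ft_force")})
t=s["tool_pos"];ps=np.radians(s["tcp_rot"][2]);x=np.array([np.cos(ps),np.sin(ps),0]);g=t+[0,0,6]
for d in(0,64,78,-75):print(d,px(a,g+d*x),px(b,g+d*x))
for q in("gauge_center","gauge_eye"):
  for k in(a,b):print(q,[(W(k,r["xyz"]),round(r["p"],2)) for r in pinpoint(q,k)[:2]])
A=cv2.resize(a["color"][110:260,350:500],(450,450),interpolation=cv2.INTER_CUBIC)
cv2.imwrite("pics/e.png",A[:,:,::-1])
E
```

```text
{'time': 5.8, 'tool_pos': [431.46, 239.81, 234.75], 'tcp_rot': [-179.98, 0.14, 31.96], 'finger_gap': 20.42, 'ft_force': [0.45, 0.35, -2.72]}
0 [428.9 136.3] [197.3 255.7]
64 [450.3 155.4] [182.3 230.7]
78 [455.2 159.8] [179.  225.3]
-75 [405.8 115.8] [215.2 285.6]
gauge_center [(array([436.2, 241.9, 243.7]), 0.58)]
gauge_center [(array([434.5, 237.7, 243.6]), 0.62)]
gauge_eye [(array([486.7, 275.2, 240.1]), 0.87)]
gauge_eye [(array([484.3, 272.2, 238.5]), 0.81)]
```

View pics/e.png

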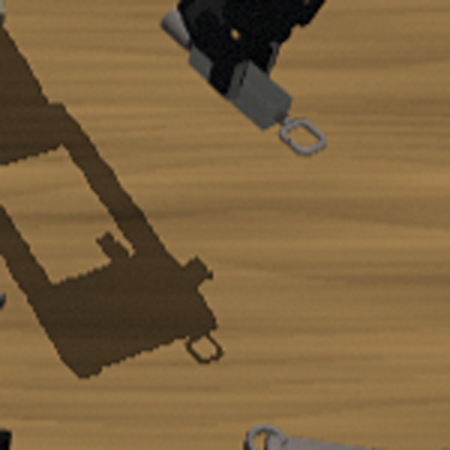

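The gauge is held level, with its eye at crop (303,135), which matches the predicted pixel within 1 px. I'm moving it in front of the hook and turning it to the stand's axis.

Request:
play_rows --increments '[[-1,[-3.7,33.8,4.1],0],[-1,[-3.7,33.8,4.1],0],[-1,[-3.7,33.8,4.1],0],[-1,[-3.7,33.8,4.1],0],[-1,[-3.6,34,4.1],0],[-1,[0,0,0],0.108],[-1,[0,0,0],0.108],[-1,[0,0,0],0.108],[-1,[0,0,0],0.108],[-1,[0,0,0],0.108],[-1,[0,0,0],0.108],[-1,[0,0,0],0.11]]'

```text
time: 7.0
tool_pos: [505.8, 86.8, 214.8]
tcp_rot: [180.0, 0.1, -11.8]
ft_force: [0.3, -0.1, -1.5]
finger_gap: 20.2
grip_force: 69.0
```

Request:
play_rows --increments '[[-1,[0,0,0],0],[-1,[0,0,0],0],[-1,[0,0,0],0],[-1,[0,0,0],0]]'

```text
time: 7.33
tool_pos: [506.1, 86.9, 215.5]
tcp_rot: [180.0, 0.0, -11.3]
ft_force: [0.4, 0.9, -2.2]
finger_gap: 20.6
grip_force: 69.0
```

```bash
python3 - <<'E'
from h import *
a=snapshot("scene");b=snapshot("top");s=sense();print({k:np.round(s[k],2).tolist() for k in("time","tool_pos","tcp_rot","finger_gap","ft_force")})
t=s["tool_pos"];ps=np.radians(s["tcp_rot"][2]);x=np.array([np.cos(ps),np.sin(ps),0]);g=t+[0,0,4]
k=6
for d in(64,78):print(d,(px(a,g+d*x)-[310,150])*k,(px(b,g+d*x)-[250,140])*k)
st=np.array([np.cos(np.radians(-11.5)),np.sin(np.radians(-11.5)),0]);n=np.array([682.5,50.5,210])-67*st
for nm,p in(("nose",n),("hinge",n+4*st+[0,0,38]),("top",n+26*st+[0,0,52])):print(nm,(px(a,p)-[310,150])*k,(px(b,p)-[250,140])*k)
for q in("gauge_eye","mouth_ref","hook_ref"):
  for kk in(a,b):print(q,[(W(kk,r["xyz"]),round(r["p"],2)) for r in pinpoint(q,kk)[:2]])
A=cv2.resize(a["color"][150:250,310:375],None,fx=k,fy=k,interpolation=cv2.INTER_CUBIC)
B=cv2.resize(b["color"][140:240,250:315],None,fx=k,fy=k,interpolation=cv2.INTER_CUBIC)
cv2.imwrite("pics/f.png",np.hstack([A,B])[:,:,::-1])
E
```

```text
{'time': 7.43, 'tool_pos': [506.17, 86.93, 215.68], 'tcp_rot': [180.0, 0.01, -11.38], 'finger_gap': 20.23, 'ft_force': [0.74, -0.1, -2.03]}
64 [253.8 270.6] [151.8 321. ]
78 [247.2 304.8] [159. 285.]
nose [226.2 411. ] [181.2 201.6]
hinge [231.  350.4] [176.4 169.8]
top [222.  382.8] [185.4 103.8]
gauge_eye [(array([568. ,  74.5, 219.7]), 0.76)]
gauge_eye []
mouth_ref [(array([625.3,  64.7, 219.9]), 0.88)]
mouth_ref [(array([626.5,  63.7, 219.5]), 0.87)]
hook_ref [(array([626.4,  62.2, 206.2]), 0.86)]
hook_ref [(array([622.5,  66.9, 209.7]), 0.65)]
```

View pics/f.png

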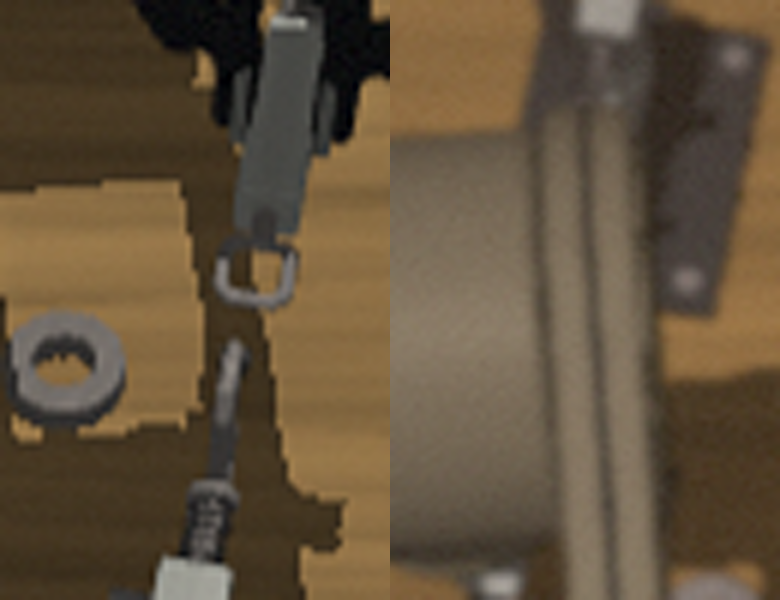

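The left half shows the eye, with its far bar at (255,303), lined up with the hook's top at (237,350); both sit within about 1 mm of prediction. In the right half the arm hides the hook. I'm approaching now, then probing gently.

Request:
play_rows --increments '[[-1,[5,-1,1.5],0],[-1,[6,0,0],0],[-1,[6,0,0],0],[-1,[5,0,0],0],[-1,[4,0,0],0],[-1,[2,0,0],0],[-1,[0,0,0],0],[-1,[0,0,0],0]]'

```text
time: 8.4
tool_pos: [533.9, 82.3, 214.2]
tcp_rot: [180.0, 0.0, -11.5]
ft_force: [-0.4, 0.4, -1.4]
finger_gap: 20.5
grip_force: 69.0
```

Request:
play_rows --increments '[[-1,[1,0,0],0],[-1,[1,0,0],0],[-1,[1,0,0],0],[-1,[0,0,0],0],[-1,[0,0,0],0]]'

```text
time: 8.82
tool_pos: [536.8, 81.7, 214.3]
tcp_rot: [-180.0, 0.0, -11.5]
ft_force: [-0.1, -0.7, -1.8]
finger_gap: 20.3
grip_force: 69.0
```

Request:
play_rows --increments '[[-1,[1,0,0],0],[-1,[1,0,0],0],[-1,[1,0,0],0],[-1,[0,0,0],0],[-1,[0,0,0],0]]'

```text
time: 9.23
tool_pos: [539.8, 81.1, 214.3]
tcp_rot: [180.0, 0.0, -11.5]
ft_force: [-0.9, -0.0, -2.1]
finger_gap: 20.3
grip_force: 69.0
```

Request:
play_rows --increments '[[-1,[1,0,0],0],[-1,[1,0,0],0],[-1,[0,0,0],0],[-1,[0,0,0],0]]'

```text
time: 9.57
tool_pos: [541.8, 80.7, 214.3]
tcp_rot: [180.0, 0.0, -11.5]
ft_force: [0.7, 0.4, -1.3]
finger_gap: 20.2
grip_force: 69.0
```

Request:
play_rows --increments '[[-1,[1,0,0],0],[-1,[1,0,0],0],[-1,[0,0,0],0],[-1,[0,0,0],0]]'

```text
time: 9.9
tool_pos: [543.7, 80.3, 214.3]
tcp_rot: [180.0, 0.0, -11.5]
ft_force: [0.1, -0.5, -1.2]
finger_gap: 20.1
grip_force: 69.0
```

Request:
play_rows --increments '[[-1,[1,0,0],0],[-1,[1,0,0],0],[-1,[0,0,0],0],[-1,[0,0,0],0]]'

```text
time: 10.23
tool_pos: [545.6, 79.9, 214.3]
tcp_rot: [180.0, 0.0, -11.5]
ft_force: [-0.4, 0.3, -1.9]
finger_gap: 20.1
grip_force: 69.0
```

Request:
play_rows --increments '[[-1,[1,0,0],0],[-1,[1,0,0],0],[-1,[0,0,0],0],[-1,[0,0,0],0]]'

```text
time: 10.57
tool_pos: [547.6, 79.5, 214.3]
tcp_rot: [-180.0, 0.0, -11.5]
ft_force: [-0.3, 0.6, -2.4]
finger_gap: 20.1
grip_force: 69.0
```

Request:
play_rows --increments '[[-1,[1,0,0],0],[-1,[1,0,0],0],[-1,[0,0,0],0],[-1,[0,0,0],0]]'

```text
time: 10.9
tool_pos: [549.5, 79.1, 214.2]
tcp_rot: [180.0, 0.0, -11.5]
ft_force: [-0.9, 0.3, -1.4]
finger_gap: 20.1
grip_force: 69.0
```

Request:
play_rows --increments '[[-1,[1,0,0],0],[-1,[1,0,0],0],[-1,[0,0,0],0],[-1,[0,0,0],0]]'

```text
time: 11.23
tool_pos: [551.4, 78.8, 214.2]
tcp_rot: [180.0, 0.0, -11.5]
ft_force: [-1.5, 0.2, -1.5]
finger_gap: 20.4
grip_force: 69.0
```

Request:
play_rows --increments '[[-1,[1,0,0],0],[-1,[1,0,0],0],[-1,[0,0,0],0],[-1,[0,0,0],0]]'

```text
time: 11.57
tool_pos: [553.4, 78.3, 214.2]
tcp_rot: [180.0, 0.0, -11.5]
ft_force: [-3.4, 0.8, -1.7]
finger_gap: 20.4
grip_force: 69.0
```

Request:
play_rows --increments '[[-1,[1,0,0],0],[-1,[1,0,0],0],[-1,[0,0,0],0],[-1,[0,0,0],0]]'

```text
time: 11.9
tool_pos: [555.4, 77.9, 214.3]
tcp_rot: [180.0, 0.0, -11.5]
ft_force: [-3.8, 0.2, -1.1]
finger_gap: 20.6
grip_force: 69.0
```

Request:
play_rows --increments '[[-1,[1,0,0],0],[-1,[1,0,0],0],[-1,[0,0,0],0],[-1,[0,0,0],0]]'

```text
time: 12.23
tool_pos: [557.4, 77.5, 214.3]
tcp_rot: [180.0, 0.0, -11.5]
ft_force: [-3.7, 0.2, -0.4]
finger_gap: 20.0
grip_force: 69.1
```

Request:
play_rows --increments '[[-1,[1,0,0],0],[-1,[1,0,0],0],[-1,[0,0,0],0],[-1,[0,0,0],0]]'

```text
time: 12.57
tool_pos: [559.4, 77.1, 214.3]
tcp_rot: [-180.0, -0.0, -11.5]
ft_force: [-4.2, -0.4, 0.2]
finger_gap: 20.4
grip_force: 69.2
```

Request:
play_rows --increments '[[-1,[1,0,0],0],[-1,[1,0,0],0],[-1,[0,0,0],0],[-1,[0,0,0],0]]'

```text
time: 12.9
tool_pos: [561.3, 76.9, 214.2]
tcp_rot: [-180.0, 0.0, -11.5]
ft_force: [-5.7, 1.3, 0.4]
finger_gap: 20.4
grip_force: 69.2
```

Request:
play_rows --increments '[[-1,[1,0,0],0],[-1,[0,0,0],0],[-1,[0,0,0],0]]'

```text
time: 13.15
tool_pos: [562.2, 76.7, 214.3]
tcp_rot: [-180.0, 0.0, -11.5]
ft_force: [-4.8, 0.2, 1.3]
finger_gap: 20.3
grip_force: 69.2
```

Request:
play_rows --increments '[[-1,[0.8,0,0],0],[-1,[0,0,0],0],[-1,[0,0,0],0]]'

```text
time: 13.4
tool_pos: [562.9, 76.5, 214.3]
tcp_rot: [-180.0, 0.0, -11.5]
ft_force: [-5.8, 2.1, 0.1]
finger_gap: 20.5
grip_force: 69.2
```

Request:
play_rows --increments '[[-1,[0,0,0],0]]'

```text
time: 13.48
tool_pos: [562.9, 76.5, 214.3]
tcp_rot: [-180.0, 0.0, -11.5]
ft_force: [-5.8, 1.7, 0.4]
finger_gap: 20.1
grip_force: 69.2
```

Request:
play_rows --increments '[[-1,[0,0,1.5],0],[-1,[0,0,1.5],0],[-1,[0,0,1.5],0],[-1,[0,0,1.5],0],[-1,[0,0,0],0],[-1,[0,0,0],0]]'

```text
time: 13.98
tool_pos: [562.8, 76.5, 207.9]
tcp_rot: [180.0, 0.0, -11.5]
ft_force: [-4.1, 0.9, -1.7]
finger_gap: 20.5
grip_force: 69.0
```

Request:
play_rows --increments '[[-1,[0,0,1],0],[-1,[0,0,1],0],[-1,[0,0,1],0],[-1,[0,0,0],0],[-1,[0,0,0],0]]'

```text
time: 14.4
tool_pos: [563.0, 76.4, 205.2]
tcp_rot: [180.0, 0.0, -11.5]
ft_force: [-3.1, 1.2, -1.8]
finger_gap: 20.1
grip_force: 69.1
```

Request:
play_rows --increments '[[-1,[0,0,1.5],0],[-1,[0,0,1.5],0],[-1,[0,0,1.5],0],[-1,[0,0,0],0],[-1,[0,0,0],0]]'

```text
time: 14.82
tool_pos: [563.5, 76.2, 200.8]
tcp_rot: [180.0, -0.1, -11.5]
ft_force: [0.3, -0.3, -1.9]
finger_gap: 20.1
grip_force: 69.0
```

Request:
play_rows --increments '[[-1,[0,0,1.5],0],[-1,[0,0,1.5],0],[-1,[0,0,1.5],0],[-1,[0,0,0],0],[-1,[0,0,0],0]]'

```text
time: 15.23
tool_pos: [563.0, 76.4, 196.2]
tcp_rot: [180.0, 0.0, -11.5]
ft_force: [0.0, 0.2, -1.6]
finger_gap: 20.2
grip_force: 69.0
```

Request:
play_rows --increments '[[-1,[0,0,1.5],0],[-1,[0,0,1.5],0],[-1,[0,0,1.5],0],[-1,[0,0,0],0],[-1,[0,0,0],0]]'

```text
time: 15.65
tool_pos: [562.9, 76.4, 191.6]
tcp_rot: [180.0, 0.0, -11.5]
ft_force: [0.1, -0.5, -1.9]
finger_gap: 20.2
grip_force: 69.0
```

Request:
play_rows --increments '[[-1,[0,0,1],0],[-1,[0,0,1],0],[-1,[0,0,0],0],[-1,[0,0,0],0]]'

```text
time: 15.98
tool_pos: [563.0, 76.4, 189.7]
tcp_rot: [180.0, 0.0, -11.5]
ft_force: [-0.2, 0.1, -0.9]
finger_gap: 20.1
grip_force: 69.0
```

```bash
python3 - <<'E'
from h import *
a=snapshot("scene");s=sense();print(s["time"],s["tool_pos"].round(1),s["ft_force"].round(1))
save(a,"g.png",(310,150,385,240),7)
E
```

```text
16.0333 [563.1  76.4 189.8] [-0.3 -0.4 -2.7]
```

View pics/g.png

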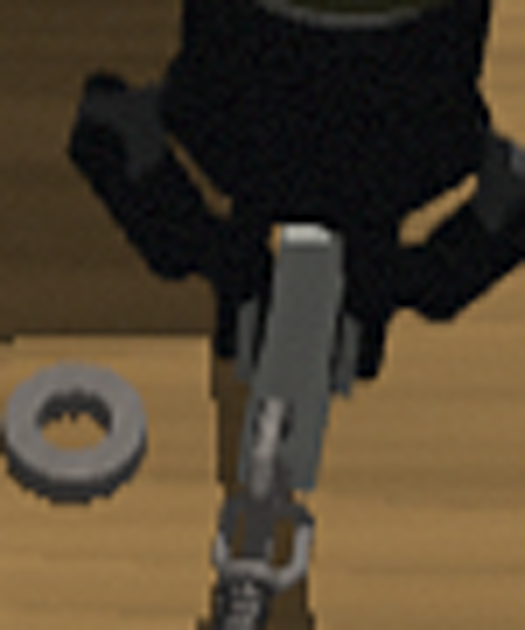

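The picture shows the hook's top at (265,430) over the gauge and the eye's loop at (265,550) around the hook stem, centred. The push force has dropped to zero, so the bar is inside and below the gate. I'll seat it slightly and release.

Request:
play_rows --increments '[[-1,[-1,0,1],0],[-1,[-0.8,0,1],0],[-1,[0,0,1],0],[-1,[0,0,0],0],[-1,[0,0,0],0]]'

```text
time: 16.45
tool_pos: [561.2, 76.8, 186.7]
tcp_rot: [180.0, 0.0, -11.5]
ft_force: [0.6, 0.1, -1.3]
finger_gap: 20.8
grip_force: 69.0
```

Request:
play_rows --increments '[[-1,[-2,0,0],0],[-1,[-2,0,0],0],[-1,[0,0,0],0],[-1,[0,0,0],0]]'

```text
time: 16.78
tool_pos: [557.3, 77.6, 186.9]
tcp_rot: [-180.0, -0.0, -11.5]
ft_force: [-0.6, 0.3, -1.5]
finger_gap: 20.3
grip_force: 69.0
```

Request:
play_rows --increments '[[-1,[-1,0,0],0],[-1,[-1,0,0],0],[-1,[0,0,0],0],[-1,[0,0,0],0]]'

```text
time: 17.12
tool_pos: [555.4, 78.0, 186.8]
tcp_rot: [-180.0, -0.0, -11.5]
ft_force: [-0.3, 1.1, -2.0]
finger_gap: 20.1
grip_force: 69.0
```

Request:
play_rows --increments '[[-1,[-1,0,0],0],[-1,[-1,0,0],0],[-1,[0,0,0],0],[-1,[0,0,0],0]]'

```text
time: 17.45
tool_pos: [553.4, 78.4, 186.8]
tcp_rot: [-180.0, 0.0, -11.5]
ft_force: [-0.5, 0.2, -1.6]
finger_gap: 20.4
grip_force: 69.0
```

Request:
play_rows --increments '[[-1,[-1,0,0],0],[-1,[-1,0,0],0],[-1,[0,0,0],0],[-1,[0,0,0],0]]'

```text
time: 17.78
tool_pos: [552.1, 78.6, 187.2]
tcp_rot: [-180.0, -0.1, -11.5]
ft_force: [4.7, -0.8, -1.7]
finger_gap: 20.3
grip_force: 69.0
```

Pulling back meets the inside of the nose, so the eye is captured. I'll recentre in the bend and let go.

Request:
play_rows --increments '[[-1,[3,0,0],0],[-1,[3,0,0],0],[-1,[2,0,0],0],[-1,[0,0,1],0],[-1,[0,0,1],0],[-1,[0,0,0],0],[-1,[0,0,0],0]]'

```text
time: 18.37
tool_pos: [559.1, 77.2, 184.5]
tcp_rot: [180.0, 0.0, -11.5]
ft_force: [-0.0, 0.4, -1.4]
finger_gap: 20.1
grip_force: 69.0
```

Request:
play_rows --force 20 --increments '[[-0.45,[0,0,0],0],[-0.4,[0,0,0],0],[0,[0,0,0],0],[1,[0,0,0],0],[1,[0,0,0],0],[1,[0,0,0],0],[1,[0,0,0],0],[1,[0,0,0],0],[1,[0,0,0],0],[1,[0,0,0],0],[1,[0,0,0],0],[1,[0,0,0],0]]'

```text
time: 19.37
tool_pos: [559.3, 77.2, 184.8]
tcp_rot: [-180.0, 0.0, -11.5]
ft_force: [-0.1, -0.4, -0.4]
finger_gap: 85.8
grip_force: 0.0
```

```bash
python3 - <<'E'
from h import *
a=snapshot("scene");s=sense();print(s["time"],s["tool_pos"].round(1),s["ft_force"].round(1),s["finger_gap"])
save(a,"h.png",(300,140,390,240),6)
E
```

```text
19.4167 [559.4  77.2 184.8] [-0.5 -0.1  0.4] 85.19628893535425
```

View pics/h.png

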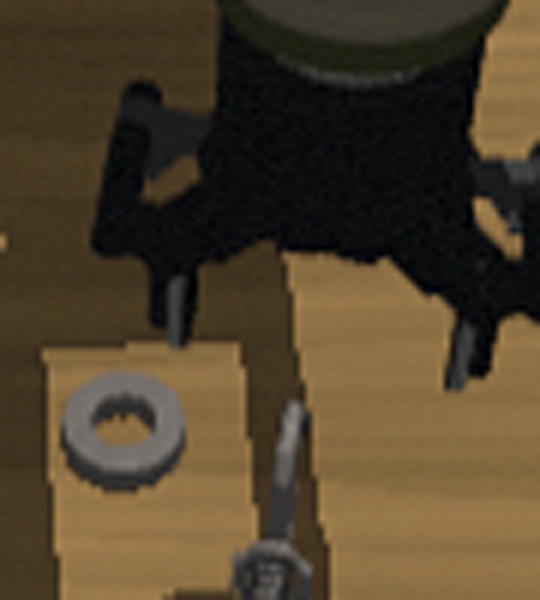

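The gauge has tipped out of the open fingers; the hook's top is at (293,415) and the gripper is clear of it. I'll back off and check.

Request:
play_rows --increments '[[1,[-5,0,0],0],[1,[-12,0,0],0],[1,[-20,0,0],0],[1,[-20,0,0],0],[1,[-20,0,0],0],[1,[-20,0,0],0],[1,[-10,30,0],0],[1,[0,40,0],0],[1,[0,40,0],0],[1,[0,40,0],0],[1,[0,40,0],0],[1,[0,30,0],0]]'

```text
time: 20.42
tool_pos: [409.6, -119.5, 185.1]
tcp_rot: [180.0, -0.0, -11.5]
ft_force: [0.6, -0.2, 0.5]
finger_gap: 85.4
grip_force: 0.0
```

Request:
play_rows --increments '[[1,[0,20,0],0],[1,[0,0,0],0],[1,[0,0,0],0],[1,[0,0,0],0],[1,[0,0,0],0],[1,[0,0,0],0],[1,[0,0,0],0],[1,[0,0,0],0],[1,[0,0,0],0],[1,[0,0,0],0],[1,[0,0,0],0],[1,[0,0,0],0]]'

```text
time: 21.42
tool_pos: [406.8, -136.7, 184.8]
tcp_rot: [-180.0, 0.0, -11.5]
ft_force: [-0.2, -0.1, -0.5]
finger_gap: 85.1
grip_force: 0.0
```

```bash
python3 - <<'E'
from h import *
a=snapshot("scene");b=snapshot("top");s=sense();print(s["time"],s["tool_pos"].round(1),s["ft_force"].round(1))
for q in("gauge_center","gauge_eye"):
  for k in(a,b):print(q,[(W(k,r["xyz"]),round(r["p"],2)) for r in pinpoint(q,k)[:2]])
k=5
A=cv2.resize(a["color"][170:290,310:385],None,fx=k,fy=k,interpolation=cv2.INTER_CUBIC)
B=cv2.resize(b["color"][100:220,250:325],None,fx=k,fy=k,interpolation=cv2.INTER_CUBIC)
cv2.imwrite("pics/i.png",np.hstack([A,B])[:,:,::-1])
E
```

```text
21.5167 [ 406.7 -136.8  184.8] [0.4 0.5 0.6]
gauge_center [(array([638. ,  60.1, 114.3]), 0.38)]
gauge_center [(array([634.9,  61.4, 111.8]), 0.66)]
gauge_eye [(array([635.9,  60.7, 174.5]), 0.59)]
gauge_eye [(array([631. ,  58.8, 170. ]), 0.54)]
```

View pics/i.png

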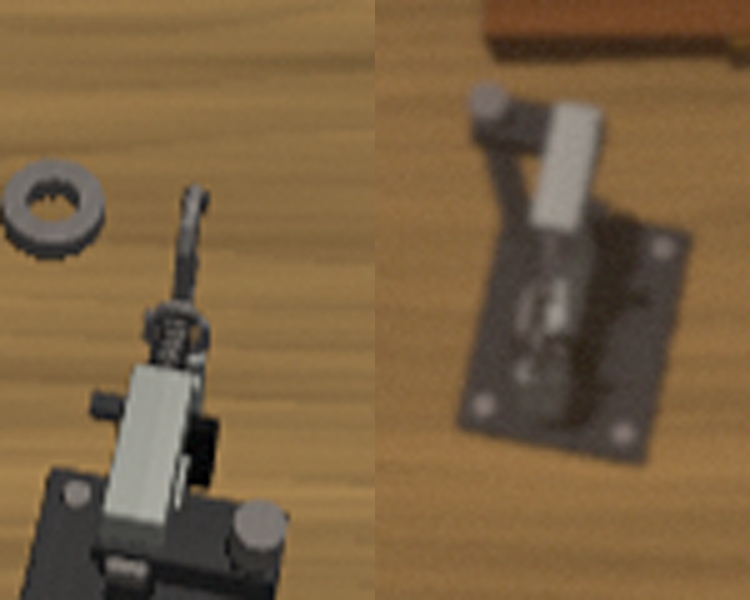

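The left half shows the eye around the hook at (175,325), with the gauge hanging below it: eye height about 172 mm, centre about 113 mm, as it should be. I'll let it settle, check that it is still, and hand in.

Request:
play_rows --increments '[[1,[0,0,0],0],[1,[0,0,0],0],[1,[0,0,0],0],[1,[0,0,0],0],[1,[0,0,0],0],[1,[0,0,0],0],[1,[0,0,0],0],[1,[0,0,0],0],[1,[0,0,0],0],[1,[0,0,0],0],[1,[0,0,0],0],[1,[0,0,0],0]]'

```text
time: 22.72
tool_pos: [406.8, -136.8, 184.8]
tcp_rot: [-180.0, 0.0, -11.5]
ft_force: [0.6, -0.5, -0.1]
finger_gap: 85.8
grip_force: 0.0
```

Request:
play_rows --increments '[[1,[0,0,0],0],[1,[0,0,0],0],[1,[0,0,0],0],[1,[0,0,0],0],[1,[0,0,0],0],[1,[0,0,0],0],[1,[0,0,0],0],[1,[0,0,0],0],[1,[0,0,0],0],[1,[0,0,0],0],[1,[0,0,0],0],[1,[0,0,0],0]]'

```text
time: 23.72
tool_pos: [406.8, -136.8, 184.8]
tcp_rot: [-180.0, -0.0, -11.5]
ft_force: [0.2, 0.3, -0.9]
finger_gap: 85.1
grip_force: 0.0
```

```bash
python3 - <<'E'
from h import *
r=[snapshot("top")["color"][100:220,250:325].astype(int) for _ in range(4)]
print([np.abs(cv2.blur((x-r[0]).astype(np.float32),(5,5))).max() for x in r[1:]])
print(hand_in())
E
```

```text
[np.float32(3.16), np.float32(3.12), np.float32(2.68)]
the job is handed in; nothing more can be done
None
```

The gauge hangs still by its eye on the snap hook after a push of about 6 N, and the arm is clear of it; I didn't see the gate itself close, but the force dropped to zero as the bar went below it. The job is handed in.

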